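# Find the blind hole of a display foot on a feeler pin and hold it hole-up

### The arm

A 6-joint arm with a two-finger parallel gripper is mounted at the origin on a cart in front of the work surface, level with it; the furniture and walls round the work are solid. World frame = base frame: x ahead of the robot, y to its left, z up, the work surface at z = 0. Lengths are in m, angles in rad, forces in N, time in s.
With the tool pointing down it reaches from about 0.425 to 0.95 m from the base axis. Payload 3.5 kg.
Tool frame: the origin (TCP) lies at the very end of the fingers, on their centre line; the grasp point (between the pads) lies 19 mm behind it; x points along the fingers, z is the direction in which the jaws open and shut, and the axes are right-handed (so a half turn about x gives the same grasp; the last joint's range is limited). The gripper opens to 85 mm and grips with 20 to 120 N. Pads are 22 mm wide; open, the fingers measure 114 mm over their backs; the gripper's body (76 mm by 85 mm) begins 54 mm behind the grasp point. The pads swing forward as they close: fully open they stand 13 mm farther back than shut.
Start: joints at [1.148, 0.286, 1.577, -0, 1.279, -0.15], TCP at [0.182, 0.65, 0.231] pointing down, gripper open.
Joint ranges: [-2.77, 2.77], [-0.9, 2.22], [0.21, 2.48], [-1.53, 4.67], [0.24, 2.81], [-2.84, 2.84]. Speed limits (rad/s): [2.79, 2.79, 3.14, 3.14, 3.14, 3.14].

### API

Orientations are given as a unit quaternion [x, y, z, w].
In Python, from plant import ctrl, cams gives the robot as it stands.
- The arm moves only by the tool play_rows, never from a script. Its argument "rows" is a list of rows, each a list of 3 entries, a list of its own where there are three numbers: the opening in per cent of the stroke, from 0 (shut) to 100 (fully open), then the shift along the tool's x, y, z in units of 0.3 m (1.0 is 0.3 m), then the turn, a rotation vector about the tool's x, y, z in units of pi/2 rad (1.0 is pi/2 rad). A call has 1 to 10 rows; each row is the pose to reach, as a shift and turn from the pose commanded when the call began, along the tool's axes at that moment; what a row does not reach only later rows make up. A row lasts 1/12 s, in which the tool goes at most 41.7 mm and 7.16 degrees, less where a joint would pass 70% of its speed; a pose out of reach is approached as far as the arm can. A call with a number of a shift or a turn outside -1 to 1 is refused whole. A call with a gripper value outside its range is refused whole. The fingers move at their own pace and stop on an object; "force" is the grip in N (left out, the last holds). Time passes only in rows, so rows that repeat a pose let the fingers close. It gives the time, the measured TCP pose, the force and the opening at its end, in the units of the state.
- ctrl.get_state(): the state, without advancing time (a new reading comes with each control period).
- cams.read_camera(name): name is "scene" or "top" or "wrist"; returns a dict with "color" (420x560x3 uint8, red, green, blue), "fx", "fy", "cx", "cy" (pixels), "view" (4x4, takes a point from world to camera coordinates). Camera axes: x right, y down, z forward; pixel columns grow to the right and rows downward; lengths in m; the calibration is good to about 2 mm. A picture is of the moment at which its call begins. There is no depth.
- ctrl.sign_off(): hands the job in, once; it reports no verdict.
The state is a dict: "time": time; "qpos": joint angles; "dq": joint speeds; "joint_efforts": joint torques, N m; "eef_pos": TCP position; "tcp_rot": TCP orientation; "contact_force": force on the tool from outside, world axes, zero at the start; "wrist_torque": the same for the moment, N m; "opening": opening from 0.0 (shut) to 1.0 (fully open).
Only numpy, scipy, OpenCV 4.12 (cv2) and the standard library are available. Lean on these libraries where they do the work, as an engineer would, in place of code of your own. Each camera call takes 0.05 s, during which the arm holds its last target. There are 200 camera calls.

### The job

The small wooden display foot lying on the table has a blind hole in only one of its two ends. Find that end by feel: pick the foot up and gently try its ends on the brass pin of the feeler stand until the pin slides into the hole, to about the middle of the foot, then draw it off the pin. Finish while still holding the foot in the gripper, clear of everything and well above the table (some 15 cm), with its hole straight up so that I can drop a rod in; do not let go at the end, and leave the other things where they are.

Things in the scene. Friction and masses are not known exactly. Their poses are not given: they have to be found in the camera images.
- foot: loose light-wood block 64 x 36 x 36 mm, about 80 g, a thin green line round it near either end, lying on a long side at the start. Origin at its centre; x axis along the 64 mm length. In the middle of one square end (+x or -x: find it by feel) is a blind hole, 18 mm diameter, 44 mm deep; the other end is solid. Grip it across its 36 mm width anywhere along its length
- stand: feeler stand, fixed to the table: dark steel base, 84 mm diameter, 10 mm high, with a dark wooden post 24 x 30 mm up to 108 mm height. Origin at the centre of its underside. A rigid brass pin, 8 mm diameter, round end, sticks out level along the stand's own -x axis, 90 mm above the table; its end is 67 mm from the stand's axis, its free length 51 mm
- pin_tip (a point): the end point of the brass pin, on the pin's axis 90 mm above the table; axes as those of the stand, so that the pin points along -x here
- gold_paint_bottle: bystander: small gold paint bottle with black cap, 33 mm diameter, 70 mm high; origin at the centre of its underside
- amber_jar: bystander: small glass jar with amber contents and screw lid, 57 mm diameter, 65 mm high; origin at the centre of its underside
- house_red: bystander: red plaster model house, 47 x 32 x 100 mm; origin at the centre of its underside
Things that resemble listed ones, but are neither listed nor needed, are in the scene too. Leave any blue or purple look-alike of the foot alone. What is shaped like the stand but turquoise is not meant.

How it is judged:
By the outcome, as a careful person would: the job done as asked, in the order asked, and still so for the second after the job is handed in, while the arm keeps its last pose, push and grip.
It also fails if it takes over 69 s, if anything falls off the work surface, if the arm or the gripper's body presses on something with over 40 N, if the wrist force passes 120 N, or if a joint passes its speed limit or range.

## Working session

There is one attempt and no reset: what is moved stays moved. The work goes in short steps, Python scripts to look and compute and a tool call to move; the robot and the scene stay as the last step left them, time stands still between calls to the robot, and variables do not carry over. Pictures are saved under pics/ and viewed, about 8 in all and at most 12, crops included, and the job is handed in when it is done.

Besides the shell and the picture viewer there is one more tool, called after "Request:" as name([rows], argument=value, ...), one row to a line, values as JSON. play_rows: Moves the arm, as the interface text tells. Shifts and turns lie within -1 to 1; 1 stands for 0.3 m of shift or pi/2 rad of turn. Its arguments: {"type":"object","properties":{"rows":{"type":"array"},"force":{"type":"number"}},"required":["rows"]}

```bash
ls; mkdir -p pics; cat > h.py <<'E'
import numpy as np, cv2
from plant import ctrl, cams
def snap(n,f=None):
    c=cams.read_camera(n)
    if f: cv2.imwrite('pics/'+f,c['color'][:,:,::-1])
    return c
def ray(c,u,v):
    V=np.array(c['view']);R=V[:3,:3];o=-R.T@V[:3,3]
    return o,R.T@np.array([(u-c['cx'])/c['fx'],(v-c['cy'])/c['fy'],1])
def onz(c,u,v,z):
    o,d=ray(c,u,v);return o+d*(z-o[2])/d[2]
def proj(c,p):
    V=np.array(c['view']);q=V[:3,:3]@np.array(p)+V[:3,3]
    return c['fx']*q[0]/q[2]+c['cx'],c['fy']*q[1]/q[2]+c['cy']
E
python3 - <<'E'
from h import *
for n in('scene','top'):
    c=snap(n,n+'0.png');print(n,np.round(ray(c,c['cx'],c['cy']),3),c['fx'])
print(ctrl.get_state())
E
```

```text
pics
scene [[-0.056 -0.36   0.819]
 [ 0.601  0.381 -0.703]] 474.2234883452612
top [[ 3.490e-01  2.800e-02  1.143e+00]
 [ 1.910e-01  1.000e-03 -9.820e-01]] 494.01021410432367
{'time': 0.1, 'qpos': array([ 1.14798427e+00,  2.87133170e-01,  1.57804953e+00,  1.47216477e-05,
        1.27860382e+00, -1.50023054e-01]), 'dq': array([-0.00010358, -0.00250838, -0.00248644, -0.00236898,  0.0004525 ,
       -0.00065433]), 'joint_efforts': array([ 6.80787125e-04, -4.07294762e+01, -2.93701476e+01, -1.15839362e-04,
        3.39782840e-03, -9.58501460e-06]), 'eef_pos': array([0.18159057, 0.64949005, 0.23003785]), 'tcp_rot': array([-0.42773568,  0.56402637,  0.42700209,  0.56265945]), 'contact_force': array([-0.23130471,  0.16470003,  0.05844341]), 'wrist_torque': array([ 0.05070291, -0.00054754,  0.00871891]), 'opening': 1.0027513945829678}
```

View pics/top0.png

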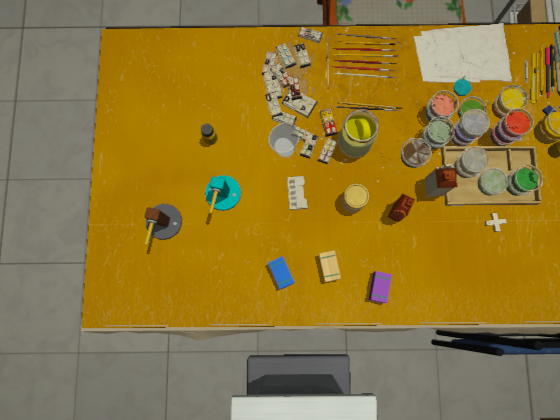

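View pics/scene0.png

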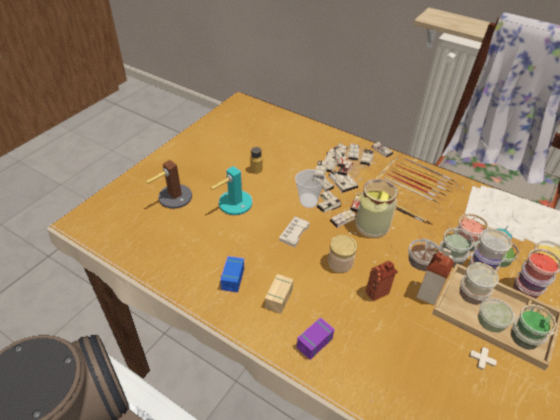

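The top view shows the steel stand at about (163,221), its pin pointing down to (149,247). The foot is at (329,266), and the turquoise, blue and purple items are look-alikes. Measuring these now.

```bash
python3 - <<'E'
from h import *
c={n:snap(n) for n in('top','scene')}
H={n:cv2.cvtColor(c[n]['color'],cv2.COLOR_RGB2HSV) for n in c}
def comp(m,box):
    k=np.zeros_like(m);x0,y0,x1,y1=box;k[y0:y1,x0:x1]=m[y0:y1,x0:x1]
    n,l,s,ce=cv2.connectedComponentsWithStats(k);i=1+np.argmax(s[1:,4]);return (l==i).astype(np.uint8)
for n,p in(('top',[(329,262),(149,240),(300,262),(175,225)]),('scene',[(280,288),(158,178),(300,310),(180,200)])):
    print(n,[tuple(H[n][v,u]) for u,v in p])
m=comp(cv2.inRange(H['top'],(8,20,120),(40,165,255)),(312,243,350,290))
cn=max(cv2.findContours(m,0,2)[0],key=cv2.contourArea);r=cv2.minAreaRect(cn);b=cv2.boxPoints(r)
print('footpx',r);w=np.array([onz(c['top'],u,v,.036) for u,v in b]);print(w.round(4),w.mean(0),[np.linalg.norm(w[i]-w[i-1]) for i in range(4)])
# base disc
g=comp(cv2.inRange(H['top'],(0,0,20),(180,110,140)),(130,195,190,245))
cn=max(cv2.findContours(g,0,2)[0],key=cv2.contourArea);e=cv2.minEnclosingCircle(cn);print('disc',e,onz(c['top'],*e[0],.01), e[1]*1.14/494)
for n,box in(('top',(135,195,190,260)),('scene',(135,150,200,215))):
    x0,y0,x1,y1=box;cv2.imwrite(f'pics/s_{n}.png',cv2.resize(c[n]['color'][y0:y1,x0:x1,::-1],None,fx=6,fy=6,interpolation=0))
a=cv2.imread('pics/s_top.png');d=cv2.imread('pics/s_scene.png')
h=max(a.shape[0],d.shape[0]);f=lambda i:cv2.copyMakeBorder(i,0,h-i.shape[0],0,0,0)
cv2.imwrite('pics/s.png',np.hstack([f(a),f(d)]))
E
```

```text
top [(np.uint8(21), np.uint8(121), np.uint8(202)), (np.uint8(22), np.uint8(236), np.uint8(123)), (np.uint8(22), np.uint8(255), np.uint8(169)), (np.uint8(60), np.uint8(5), np.uint8(98))]
scene [(np.uint8(18), np.uint8(86), np.uint8(231)), (np.uint8(19), np.uint8(152), np.uint8(181)), (np.uint8(19), np.uint8(155), np.uint8(202)), (np.uint8(23), np.uint8(7), np.uint8(147))]
footpx ((329.4646911621094, 265.8411560058594), (29.611011505126953, 16.59518051147461), 77.47119140625)
[[ 0.4571 -0.0391  0.036 ]
 [ 0.4648 -0.0756  0.036 ]
 [ 0.4005 -0.0881  0.036 ]
 [ 0.3929 -0.052   0.036 ]] [ 0.42883187 -0.06370742  0.036     ] [np.float64(0.06547822622360469), np.float64(0.03731989061184085), np.float64(0.06556875099086189), np.float64(0.03690568194167386)]
disc ((163.25262451171875, 221.0660400390625), 17.94437026977539) [0.53753949 0.31767408 0.01      ] 0.041410085237943206
```

View pics/s.png

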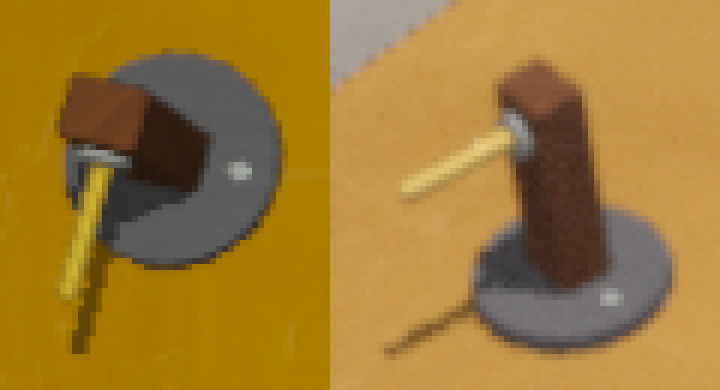

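```bash
cat >> h.py <<'E'
from scipy.spatial.transform import Rotation as R_
def mv(p,yaw=None,Rt=None):
    """shift/turn units to TCP p, tool down, tool y along yaw (world)"""
    s=ctrl.get_state();R=R_.from_quat(s['tcp_rot'])
    if Rt is None:
        x=np.array([0,0,-1.]);y=np.array([np.cos(yaw),np.sin(yaw),0]);Rt=R_.from_matrix(np.c_[x,y,np.cross(x,y)])
    print('shift',(R.inv().apply(np.array(p)-s['eef_pos'])/.3).round(4),'turn',((R.inv()*Rt).as_rotvec()/(np.pi/2)).round(4),'q',s['qpos'].round(2))
E
python3 - <<'E'
from h import *
c={n:snap(n) for n in('top','scene')}
t=onz(c['top'],146.2,244,.09);b=onz(c['top'],151.4,222,.09);print('top',t,b,np.linalg.norm(t-b),np.degrees(np.arctan2(*(b-t)[1::-1])))
t2=onz(c['scene'],147,182,.09);b2=onz(c['scene'],165.8,173.3,.09);print('scene',t2,b2,np.linalg.norm(t2-b2),np.degrees(np.arctan2(*(b2-t2)[1::-1])))
ax=np.array([.5375,.3177,.09]);print(np.linalg.norm(ax-t),np.degrees(np.arctan2(*(ax-t)[1::-1])))
M=R_.from_quat(ctrl.get_state()['tcp_rot']).as_matrix();print(M.round(3), np.degrees(np.arctan2(M[1,1],M[0,1])))
y=np.arctan2(.0125,.0643);print(np.degrees(y))
mv([.40,.35,.23],y);mv([.434,-.0627,.12],y)
mv([.40,.35,.23],y+np.pi)
E
```

```text
top [0.47481345 0.33182683 0.09      ] [0.52242084 0.32277003 0.09      ] 0.04846121636880233 -10.771196692830076
scene [0.47509653 0.33348627 0.09      ] [0.5226135  0.31923582 0.09      ] 0.04960783949500827 -16.694111466454327
0.06425862833714718 -12.699829594510588
[[-0.    -0.963  0.269]
 [-0.001  0.269  0.963]
 [-1.     0.    -0.001]] 164.3696164593807
11.001155813266386
shift [ 0.0033 -0.9699 -0.7665] turn [ 1.7041e+00 -3.0000e-04  7.0000e-04] q [ 1.15  0.29  1.58  0.    1.28 -0.15]
shift [ 0.371  -1.4498 -2.0605] turn [ 1.7041e+00 -3.0000e-04  7.0000e-04] q [ 1.15  0.29  1.58  0.    1.28 -0.15]
shift [ 0.0033 -0.9699 -0.7665] turn [-2.959e-01 -5.000e-04 -2.000e-04] q [ 1.15  0.29  1.58  0.    1.28 -0.15]
```

Pin end: about (0.473, 0.332) with the pin direction at -12.7°, and both views agree to about 3 mm. Foot: (0.429, -0.064) at 11°, with sides of 65 x 37 mm, which matches. Moving now.

Request:
play_rows([
  [75, [0, -0.97, -0.766], [-0.296, 0, 0]],
  [75, [0, -0.97, -0.766], [-0.296, 0, 0]],
  [75, [0, -0.97, -0.766], [-0.296, 0, 0]],
  [75, [0, -0.97, -0.766], [-0.296, 0, 0]],
  [75, [0, -0.97, -0.766], [-0.296, 0, 0]],
  [75, [0, -0.97, -0.766], [-0.296, 0, 0]],
  [75, [0, -0.97, -0.766], [-0.296, 0, 0]],
  [75, [0, -0.97, -0.766], [-0.296, 0, 0]],
  [75, [0, -0.97, -0.766], [-0.296, 0, 0]],
  [75, [0, -0.97, -0.766], [-0.296, 0, 0]],
], force=30)

```text
time: 1.13
eef_pos: [0.4037, 0.3456, 0.2316]
tcp_rot: [0.545, -0.452, -0.543, -0.451]
contact_force: [-0.4, -0.2, 0.3]
opening: 0.749
```

```bash
python3 - <<'E'
from h import *
mv([.45,-.0,.15],np.radians(191));mv([.434,-.0627,.12],np.radians(191))
print(ctrl.get_state()['eef_pos'])
E
```

```text
shift [ 0.2745  0.0615 -1.1602] turn [-0.004  -0.0015  0.0011] q [ 0.52 -0.03  1.93 -0.    1.25 -1.24]
shift [ 0.3747  0.1527 -1.3555] turn [-0.004  -0.0015  0.0011] q [ 0.52 -0.03  1.93 -0.    1.25 -1.24]
[0.40370194 0.34564035 0.23156422]
```

Request:
play_rows([
  [75, [0.2, 0.05, -0.98], [0, 0, 0]],
  [75, [0.2, 0.05, -0.98], [0, 0, 0]],
  [75, [0.2, 0.05, -0.98], [0, 0, 0]],
  [75, [0.2, 0.05, -0.98], [0, 0, 0]],
  [75, [0.2, 0.05, -0.98], [0, 0, 0]],
  [75, [0.2, 0.05, -0.98], [0, 0, 0]],
  [75, [0.2, 0.05, -0.98], [0, 0, 0]],
  [75, [0.2, 0.05, -0.98], [0, 0, 0]],
  [75, [0.2, 0.05, -0.98], [0, 0, 0]],
])

```text
time: 1.88
eef_pos: [0.4415, 0.0569, 0.1708]
tcp_rot: [-0.544, 0.451, 0.545, 0.451]
contact_force: [0.3, 0.1, 0.7]
opening: 0.747
```

```bash
python3 - <<'E'
from h import *
c=snap('wrist','w1.png')
mv([.434,-.0627,.12],np.radians(191))
E
```

```text
shift [ 0.1706  0.1006 -0.3918] turn [-0.0018  0.0005 -0.0002] q [-0.1  -0.18  2.18  0.    1.14 -1.86]
```

View pics/w1.png

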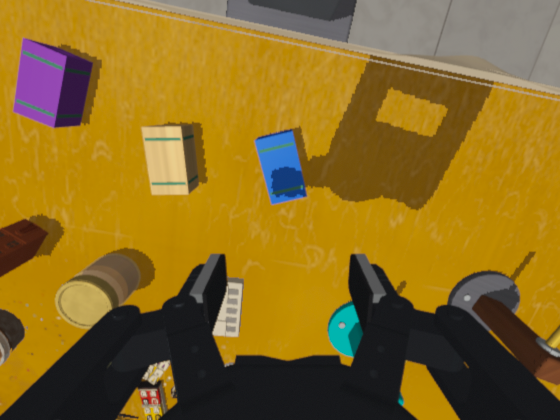

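The wrist view shows the foot at (170,160), lying parallel to the jaws' approach and clear of the blue block at (282,168). Moving above it.

Request:
play_rows([
  [75, [0.17, 0.1, -0.392], [0, 0, 0]],
  [75, [0.17, 0.1, -0.392], [0, 0, 0]],
  [75, [0.17, 0.1, -0.392], [0, 0, 0]],
  [75, [0.17, 0.1, -0.392], [0, 0, 0]],
  [75, [0.17, 0.1, -0.392], [0, 0, 0]],
  [75, [0.17, 0.1, -0.392], [0, 0, 0]],
])

```text
time: 2.43
eef_pos: [0.4351, -0.061, 0.1208]
tcp_rot: [-0.546, 0.449, 0.546, 0.45]
contact_force: [-0.5, 0.2, 0.0]
opening: 0.748
```

```bash
python3 - <<'E'
from h import *
c=snap('wrist','w2.png');H=cv2.cvtColor(c['color'],cv2.COLOR_RGB2HSV)
m=cv2.inRange(H,(8,20,150),(40,165,255));u,v=proj(c,[.429,-.064,.036]);print(u,v)
n,l,s,ce=cv2.connectedComponentsWithStats(m)
for i in range(1,n):
    if s[i,4]>800: print(s[i],ce[i])
mv([.434,-.0627,.006],np.radians(191));print(ctrl.get_state()['eef_pos'])
E
```

```text
284.89367801189434 203.72349091038822
[ 113    0  447   99 1202] [329.55490849  46.5391015 ]
[ 147    0  413   92 6463] [380.65248337  34.92232709]
[ 265  183   45   60 1574] [289.1905972  219.43138501]
[303 330  43  28 893] [323.09966405 342.43449048]
shift [ 0.3837  0.006  -0.0056] turn [0.0013 0.0001 0.0008] q [-0.37 -0.12  2.23  0.    1.03 -2.14]
[ 0.43530419 -0.0607307   0.12110022]
```

View pics/w2.png

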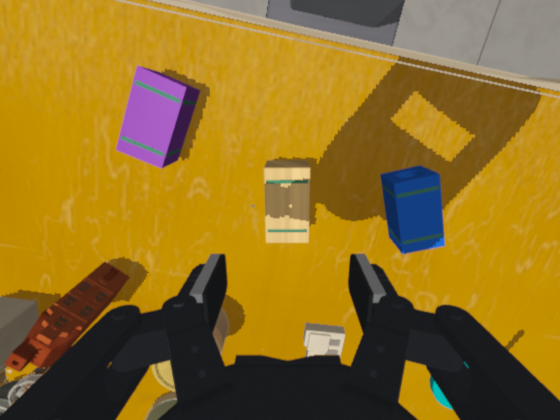

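The foot's top face is centred at about (287,207), and my estimate projects to (285,204). It sits square between the jaws, so I can descend and grip.

Request:
play_rows([
  [75, [0.2, 0.006, -0.004], [0, 0, 0]],
  [75, [0.3, 0.006, -0.004], [0, 0, 0]],
  [75, [0.384, 0.006, -0.004], [0, 0, 0]],
  [75, [0.384, 0.006, -0.004], [0, 0, 0]],
  [75, [0.384, 0.006, -0.004], [0, 0, 0]],
  [75, [0.384, 0.006, -0.004], [0, 0, 0]],
])

```text
time: 2.98
eef_pos: [0.4351, -0.0634, 0.0073]
tcp_rot: [0.547, -0.449, -0.545, -0.45]
contact_force: [0.7, -0.5, 0.7]
opening: 0.75
```

Request:
play_rows([
  [30, [0, 0, 0], [0, 0, 0]],
  [30, [0, 0, 0], [0, 0, 0]],
  [30, [0, 0, 0], [0, 0, 0]],
  [30, [0, 0, 0], [0, 0, 0]],
  [30, [0, 0, 0], [0, 0, 0]],
  [30, [0, 0, 0], [0, 0, 0]],
  [30, [0, 0, 0], [0, 0, 0]],
  [30, [0, 0, 0], [0, 0, 0]],
  [30, [0, 0, 0], [0, 0, 0]],
  [30, [0, 0, 0], [0, 0, 0]],
], force=40)

```text
time: 3.82
eef_pos: [0.4353, -0.0644, 0.0077]
tcp_rot: [0.547, -0.449, -0.544, -0.451]
contact_force: [-0.8, 3.2, 8.2]
opening: 0.418
```

Request:
play_rows([
  [30, [-0.1, 0, 0], [0, 0, 0]],
  [30, [-0.2, 0, 0], [0, 0, 0]],
  [30, [-0.33, 0, 0], [0, 0, 0]],
  [30, [-0.45, 0, 0], [0, 0, 0]],
  [30, [-0.55, 0, 0], [0, 0, 0]],
  [30, [-0.55, 0, 0], [0, 0, 0]],
  [30, [-0.55, 0, 0], [0, 0, 0]],
  [30, [-0.55, 0, 0], [0, 0, 0]],
])

```text
time: 4.48
eef_pos: [0.4324, -0.0636, 0.1697]
tcp_rot: [-0.545, 0.45, 0.546, 0.45]
contact_force: [0.2, -0.1, -0.4]
opening: 0.418
```

```bash
python3 - <<'E'
from h import *
s=ctrl.get_state();print(s['eef_pos'],s['contact_force'])
# standoff: foot centre 32+25 mm before tip along the pin; TCP 13 mm under? print candidates
a=np.radians(-12.7);d=np.array([np.cos(a),np.sin(a),0]);tip=np.array([.473,.332,.09])
print(tip-.07*d)
mv([.44,.1,.15],np.radians(167.3)); mv(tip-.07*d+[0,0,.08],np.radians(167.3))
c=snap('wrist','w3.png')
E
```

```text
[ 0.43241114 -0.06363348  0.1696619 ] [ 0.18717806 -0.09591341 -0.37748553]
[0.40471258 0.34738923 0.09      ]
shift [ 0.0656 -0.1289  0.5306] turn [ 2.633e-01  1.000e-04 -3.000e-04] q [-0.38 -0.2   2.2  -0.    1.14 -2.14]
shift [-8.0000e-04 -1.7080e-01  1.3625e+00] turn [ 2.633e-01  1.000e-04 -3.000e-04] q [-0.38 -0.2   2.2  -0.    1.14 -2.14]
```

View pics/w3.png

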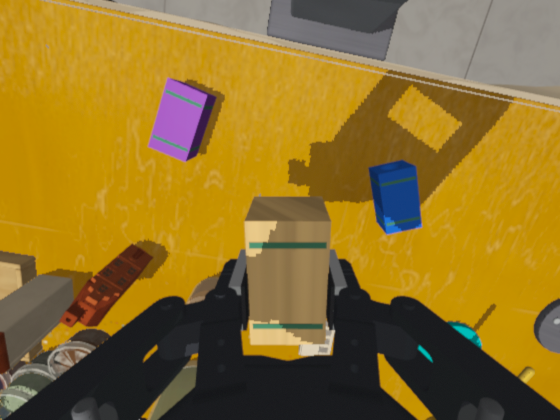

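The end face towards the robot, at (288,208), looks plain. So I'll try the outer end first.

Request:
play_rows([
  [30, [0, -0.14, 0.12], [0.05, 0, 0]],
  [30, [0, -0.14, 0.24], [0.1, 0, 0]],
  [30, [0, -0.14, 0.37], [0.15, 0, 0]],
  [30, [0, -0.14, 0.5], [0.2, 0, 0]],
  [30, [0, -0.15, 0.63], [0.263, 0, 0]],
  [30, [0, -0.15, 0.76], [0.263, 0, 0]],
  [30, [0, -0.15, 0.88], [0.263, 0, 0]],
  [30, [0, -0.15, 0.98], [0.263, 0, 0]],
  [30, [0, -0.15, 0.98], [0.263, 0, 0]],
  [30, [0, -0.15, 0.98], [0.263, 0, 0]],
])

```text
time: 5.37
eef_pos: [0.4193, 0.2341, 0.1678]
tcp_rot: [-0.442, 0.553, 0.443, 0.55]
contact_force: [-0.6, -0.3, -0.7]
opening: 0.412
```

```bash
python3 - <<'E'
from h import *
a=np.radians(-12.7);d=np.array([np.cos(a),np.sin(a),0]);tip=np.array([.473,.332,.0797])
mv(tip-.065*d+[0,0,.08],np.radians(167.3));mv(tip-.065*d,np.radians(167.3))
E
```

```text
shift [0.0265 0.1121 0.3581] turn [ 0.0027 -0.0017 -0.0024] q [ 0.3  -0.08  2.1  -0.    1.13 -1.06]
shift [0.2932 0.1111 0.3588] turn [ 0.0027 -0.0017 -0.0024] q [ 0.3  -0.08  2.1  -0.    1.13 -1.06]
```

Request:
play_rows([
  [30, [0, 0.112, 0.12], [0, 0, 0]],
  [30, [0, 0.112, 0.24], [0, 0, 0]],
  [30, [0, 0.112, 0.359], [0, 0, 0]],
  [30, [0, 0.112, 0.359], [0, 0, 0]],
  [30, [0.1, 0.112, 0.359], [0, 0, 0]],
  [30, [0.2, 0.112, 0.359], [0, 0, 0]],
  [30, [0.293, 0.112, 0.359], [0, 0, 0]],
  [30, [0.293, 0.112, 0.359], [0, 0, 0]],
  [30, [0.293, 0.112, 0.359], [0, 0, 0]],
  [30, [0.293, 0.112, 0.359], [0, 0, 0]],
])

```text
time: 6.2
eef_pos: [0.4129, 0.3452, 0.0831]
tcp_rot: [-0.442, 0.552, 0.441, 0.553]
contact_force: [0.9, 0.9, -0.4]
opening: 0.412
```

```bash
python3 - <<'E'
from h import *
t=snap('top');s=snap('scene');w=snap('wrist')
f=lambda c,x0,y0,x1,y1,k:cv2.resize(c['color'][y0:y1,x0:x1,::-1],None,fx=k,fy=k,interpolation=cv2.INTER_CUBIC)
a=f(t,110,190,200,280,4);b=f(s,100,130,190,220,4);print(a.shape)
W=cv2.resize(w['color'][:,:,::-1],(320,240));o=np.zeros((600,720,3),np.uint8);o[:360,:360]=a;o[:360,360:]=b;o[360:,:320]=W
cv2.imwrite('pics/p1.png',o)
st=ctrl.get_state();print(st['eef_pos'],st['contact_force'],st['wrist_torque'])
E
```

```text
(360, 360, 3)
[0.41353034 0.34628011 0.08456509] [ 0.41238431  0.15024686 -1.18407673] [0.04202595 0.01131818 0.01102282]
```

View pics/p1.png

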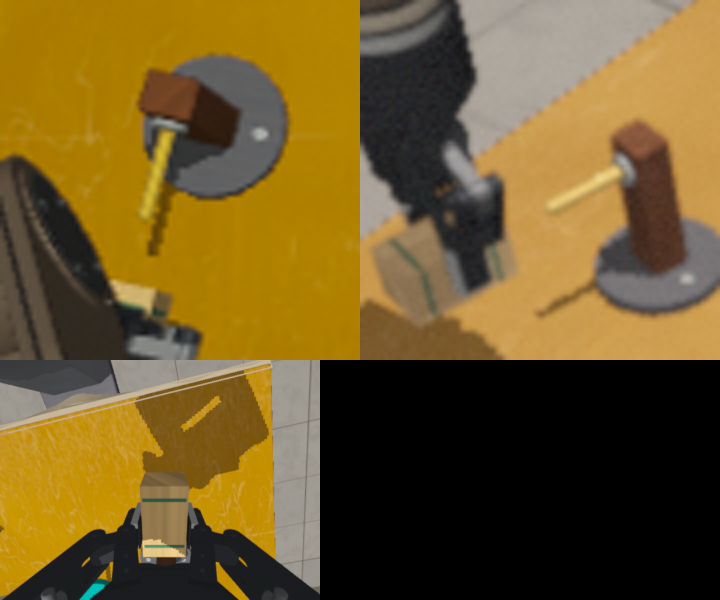

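```bash
python3 - <<'E'
from h import *
st=ctrl.get_state();p=st['eef_pos'];print(p.round(4))
a=np.radians(-12.7);d=np.array([np.cos(a),np.sin(a),0]);n=np.array([-d[1],d[0],0])
for nm,x0,y0,ox in(('top',110,190,0),('scene',100,130,360)):
    c=snap(nm)
    for l in(.026,-.038):
        for k in(.018,-.018):
            for z in(.0283,-.0077):
                u,v=proj(c,p+l*d+k*n+[0,0,z]);print(nm,l,k,z,round((u-x0)*4+ox),round((v-y0)*4))
    u,v=proj(c,[.473,.332,.09]);print('tip',(u-x0)*4+ox,(v-y0)*4)
a=np.radians(-12.7)
mv(np.array([.473,.332,.0797])-.03*d,np.radians(167.3))
E
```

```text
[0.4135 0.3463 0.0846]
top 0.026 0.018 0.0283 79 272
top 0.026 0.018 -0.0077 100 278
top 0.026 -0.018 0.0283 146 287
top 0.026 -0.018 -0.0077 165 293
top -0.038 0.018 0.0283 45 394
top -0.038 0.018 -0.0077 68 396
top -0.038 -0.018 0.0283 113 409
top -0.038 -0.018 -0.0077 133 411
tip 144.32169889326246 219.37901627872805
scene 0.026 0.018 0.0283 468 192
scene 0.026 0.018 -0.0077 481 240
scene 0.026 -0.018 0.0283 503 223
scene 0.026 -0.018 -0.0077 515 271
scene -0.038 0.018 0.0283 365 244
scene -0.038 0.018 -0.0077 381 292
scene -0.038 -0.018 0.0283 399 277
scene -0.038 -0.018 -0.0077 414 325
tip 547.286041430002 210.94415172666868
shift [ 0.0148 -0.1056 -0.0026] turn [0.0004 0.0014 0.0016] q [ 0.51  0.16  2.02 -0.    0.96 -0.84]
```

Alignment is within about 3 mm, and the hole clearance is 5 mm. Lowering slightly and advancing to just short of the pin.

Request:
play_rows([
  [30, [0.013, -0.03, 0.002], [0, 0, 0]],
  [30, [0.013, -0.06, 0.002], [0, 0, 0]],
  [30, [0.013, -0.08, 0.002], [0, 0, 0]],
  [30, [0.013, -0.08, 0.002], [0, 0, 0]],
  [30, [0.013, -0.08, 0.002], [0, 0, 0]],
  [30, [0.013, -0.08, 0.002], [0, 0, 0]],
])

```text
time: 6.95
eef_pos: [0.4355, 0.341, 0.0781]
tcp_rot: [-0.442, 0.552, 0.442, 0.552]
contact_force: [-1.2, -0.4, -0.7]
opening: 0.411
```

Request:
play_rows([
  [30, [0, -0.007, 0], [0, 0, 0]],
  [30, [0, -0.014, 0], [0, 0, 0]],
  [30, [0, -0.021, 0], [0, 0, 0]],
  [30, [0, -0.028, 0], [0, 0, 0]],
  [30, [0, -0.035, 0], [0, 0, 0]],
  [30, [0, -0.035, 0], [0, 0, 0]],
])

```text
time: 7.45
eef_pos: [0.4461, 0.3388, 0.0784]
tcp_rot: [-0.442, 0.552, 0.442, 0.552]
contact_force: [-0.7, -0.2, -0.9]
opening: 0.42
```

Request:
play_rows([
  [30, [0, -0.007, 0], [0, 0, 0]],
  [30, [0, -0.014, 0], [0, 0, 0]],
  [30, [0, -0.014, 0], [0, 0, 0]],
])

```text
time: 7.7
eef_pos: [0.4502, 0.3378, 0.0784]
tcp_rot: [-0.442, 0.552, 0.442, 0.552]
contact_force: [-0.0, 0.7, -1.2]
opening: 0.419
```

Request:
play_rows([
  [30, [0, -0.007, 0], [0, 0, 0]],
  [30, [0, -0.014, 0], [0, 0, 0]],
  [30, [0, -0.014, 0], [0, 0, 0]],
])

```text
time: 7.95
eef_pos: [0.4543, 0.337, 0.0784]
tcp_rot: [-0.442, 0.552, 0.442, 0.552]
contact_force: [-0.5, 0.0, -0.8]
opening: 0.413
```

Request:
play_rows([
  [30, [0, -0.007, 0], [0, 0, 0]],
  [30, [0, -0.014, 0], [0, 0, 0]],
  [30, [0, -0.014, 0], [0, 0, 0]],
])

```text
time: 8.2
eef_pos: [0.4584, 0.336, 0.0784]
tcp_rot: [-0.442, 0.552, 0.442, 0.552]
contact_force: [0.7, 0.1, -0.5]
opening: 0.415
```

Request:
play_rows([
  [30, [0, -0.007, 0], [0, 0, 0]],
  [30, [0, -0.014, 0], [0, 0, 0]],
  [30, [0, -0.014, 0], [0, 0, 0]],
])

```text
time: 8.45
eef_pos: [0.4625, 0.3351, 0.0784]
tcp_rot: [-0.442, 0.552, 0.442, 0.552]
contact_force: [0.2, 0.9, -0.1]
opening: 0.415
```

```bash
python3 - <<'E'
from h import *
t=snap('top');s=snap('scene')
f=lambda c,x0,y0,x1,y1,k:cv2.resize(c['color'][y0:y1,x0:x1,::-1],None,fx=k,fy=k,interpolation=cv2.INTER_CUBIC)
cv2.imwrite('pics/p2.png',np.hstack([f(t,110,190,200,280,4),f(s,100,130,190,220,4)]))
st=ctrl.get_state();print(st['eef_pos'],st['contact_force'],st['wrist_torque'])
E
```

```text
[0.46218309 0.33511958 0.07833426] [-0.51656218  0.1327205  -0.33954523] [ 0.01694522 -0.02241225  0.02398962]
```

View pics/p2.png

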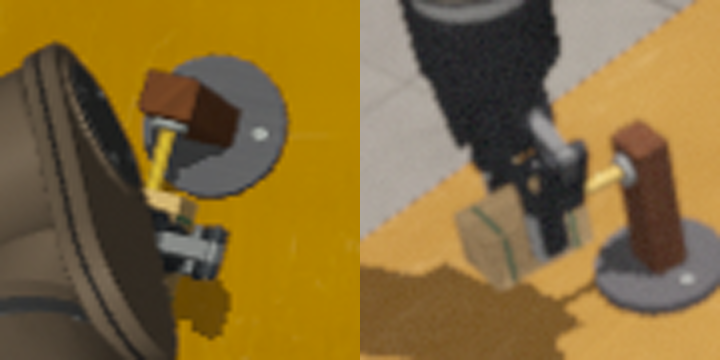

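The pin is going into the outer end without any force, about 15 mm so far. This is the hole, so I'll continue gently to the middle.

Request:
play_rows([
  [30, [0, -0.007, 0], [0, 0, 0]],
  [30, [0, -0.014, 0], [0, 0, 0]],
  [30, [0, -0.021, 0], [0, 0, 0]],
  [30, [0, -0.028, 0], [0, 0, 0]],
  [30, [0, -0.028, 0], [0, 0, 0]],
])

```text
time: 8.97
eef_pos: [0.4708, 0.3332, 0.0784]
tcp_rot: [-0.442, 0.552, 0.442, 0.552]
contact_force: [0.3, 0.5, -0.1]
opening: 0.412
```

Request:
play_rows([
  [30, [0, -0.007, 0], [0, 0, 0]],
  [30, [0, -0.014, 0], [0, 0, 0]],
  [30, [0, -0.021, 0], [0, 0, 0]],
  [30, [0, -0.03, 0], [0, 0, 0]],
  [30, [0, -0.03, 0], [0, 0, 0]],
])

```text
time: 9.38
eef_pos: [0.4797, 0.3312, 0.0784]
tcp_rot: [-0.442, 0.552, 0.442, 0.552]
contact_force: [0.3, 0.4, -0.7]
opening: 0.415
```

```bash
python3 - <<'E'
from h import *
t=snap('top');s=snap('scene')
f=lambda c,x0,y0,x1,y1,k:cv2.resize(c['color'][y0:y1,x0:x1,::-1],None,fx=k,fy=k,interpolation=cv2.INTER_CUBIC)
cv2.imwrite('pics/p3.png',np.hstack([f(t,130,200,190,260,6),f(s,120,150,180,210,6)]))
st=ctrl.get_state();print(st['eef_pos'],st['contact_force'],st['wrist_torque'],st['qpos'])
E
```

```text
[0.47920381 0.33129938 0.07833859] [ 0.53347941 -0.2330186  -0.88045647] [ 0.00051999  0.03237861 -0.01438397] [ 4.30811766e-01  2.58808136e-01  1.91339468e+00  3.88163203e-05
  9.69387195e-01 -9.18778516e-01]
```

View pics/p3.png

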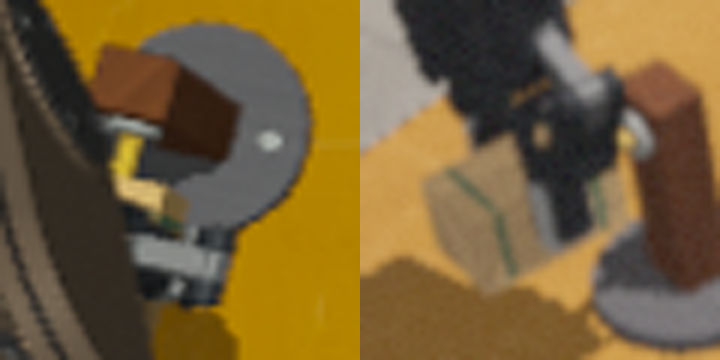

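The pin is about 33 mm in, with only about 16–18 mm of it still showing and no force. That is about the middle of the foot. I'll draw it off and lift, then check which tilt direction the wrist ranges allow.

Request:
play_rows([
  [30, [0, 0.02, 0], [0, 0, 0]],
  [30, [0, 0.05, 0], [0, 0, 0]],
  [30, [0, 0.09, 0], [0, 0, 0]],
  [30, [0, 0.13, 0], [0, 0, 0]],
  [30, [0, 0.17, 0], [0, 0, 0]],
  [30, [0, 0.21, 0], [0, 0, 0]],
  [30, [0, 0.25, 0], [0, 0, 0]],
  [30, [0, 0.25, 0], [0, 0, 0]],
  [30, [0, 0.25, 0], [0, 0, 0]],
])

```text
time: 10.23
eef_pos: [0.4051, 0.3481, 0.0784]
tcp_rot: [-0.442, 0.552, 0.442, 0.552]
contact_force: [0.3, -0.0, -0.6]
opening: 0.414
```

Request:
play_rows([
  [30, [-0.1, 0, 0], [0, 0, 0]],
  [30, [-0.2, 0, 0], [0, 0, 0]],
  [30, [-0.3, 0, 0], [0, 0, 0]],
  [30, [-0.4, 0, 0], [0, 0, 0]],
  [30, [-0.5, 0, 0], [0, 0, 0]],
  [30, [-0.5, 0, 0], [0, 0, 0]],
  [30, [-0.5, 0, 0], [0, 0, 0]],
])

```text
time: 10.82
eef_pos: [0.4077, 0.3484, 0.2312]
tcp_rot: [-0.442, 0.55, 0.441, 0.554]
contact_force: [0.4, -0.8, -1.9]
opening: 0.416
```

```bash
cat > plan.py <<'E'
from h import *
C=np.c_[[0,0,1.],[0,1.,0],[-1.,0,0]]   # tool axes x=lz,y=ly,z=-lx
lo=np.array([-1.53,.24,-2.84]);hi=np.array([4.67,2.81,2.84])
def wr(Rt,q1,phi):
    M=R_.from_euler('ZY',[q1,phi]).as_matrix().T@Rt@C.T
    a,b,c=R_.from_matrix(M).as_euler('ZYZ')
    out=[]
    for A in((a,b,c),(a+np.pi,-b,c+np.pi)):
        A=np.array(A)
        if A[1]<0: continue
        for i in(0,2):
            A[i]=(A[i]+np.pi)%(2*np.pi)-np.pi
        if A[0]<-1.6:A[0]+=2*np.pi
        out.append(A)
    return out
if __name__=='__main__':
    s=ctrl.get_state();q=s['qpos'];print(q.round(3),s['eef_pos'],s['contact_force'])
    print(wr(R_.from_quat(s['tcp_rot']).as_matrix(),q[0],q[1]+q[2]))
    for phi in(1.6,1.9,2.2):
        for be in range(-120,121,20):
            b=np.radians(be);r=[]
            for th in(0,30,60,90):
                t=np.radians(th);d=np.array([np.cos(b),np.sin(b),0]);Z=np.array([0,0,1.])
                x=np.cos(t)*-Z+np.sin(t)*d;y=-(np.cos(t)*d+np.sin(t)*Z)
                A=wr(np.c_[x,y,np.cross(x,y)],0,phi)[0];r.append((A.round(2).tolist(),bool(((A>lo)&(A<hi)).all())))
            if all(k[1] for k in r): print(phi,be,[k[0] for k in r])
E
python3 plan.py
```

```text
[ 0.518 -0.024  1.921 -0.     1.239 -0.831] [0.40765861 0.34835777 0.23119014] [ 0.43421566 -0.79664909 -1.9264405 ]
[array([-2.21625402e-04,  1.23902989e+00, -8.31316158e-01])]
1.6 -20 [[0.0, 1.54, -1.22], [-0.2, 1.05, -1.17], [-0.56, 0.6, -0.92], [4.63, 0.35, 0.09]]
1.9 -120 [[0.0, 1.24, 0.52], [-0.45, 1.53, 0.61], [-0.89, 1.82, 0.56], [-1.39, 2.06, 0.38]]
1.9 -100 [[0.0, 1.24, 0.17], [-0.53, 1.37, 0.32], [-1.02, 1.55, 0.37], [-1.51, 1.74, 0.33]]
1.9 -80 [[0.0, 1.24, -0.17], [-0.56, 1.2, 0.02], [-1.11, 1.26, 0.21], [4.66, 1.41, 0.33]]
1.9 -60 [[0.0, 1.24, -0.52], [-0.53, 1.03, -0.29], [-1.15, 0.96, 0.05], [4.53, 1.08, 0.38]]
1.9 -40 [[0.0, 1.24, -0.87], [-0.43, 0.87, -0.65], [-1.14, 0.66, -0.13], [4.34, 0.76, 0.49]]
1.9 -20 [[0.0, 1.24, -1.22], [-0.25, 0.76, -1.08], [-0.95, 0.37, -0.47], [3.99, 0.48, 0.78]]
1.9 20 [[0.0, 1.24, -1.92], [0.25, 0.76, -2.06], [0.95, 0.37, -2.67], [2.3, 0.48, 2.36]]
1.9 120 [[0.0, 1.24, 2.62], [0.45, 1.53, 2.53], [0.89, 1.82, 2.58], [1.39, 2.06, 2.77]]
2.2 -120 [[0.0, 0.94, 0.52], [-0.47, 1.26, 0.74], [-0.85, 1.63, 0.79], [-1.24, 1.99, 0.7]]
2.2 -100 [[0.0, 0.94, 0.17], [-0.58, 1.12, 0.48], [-1.05, 1.4, 0.63], [-1.47, 1.71, 0.64]]
2.2 -80 [[0.0, 0.94, -0.17], [-0.65, 0.95, 0.21], [-1.22, 1.14, 0.5], [4.61, 1.43, 0.64]]
2.2 -60 [[0.0, 0.94, -0.52], [-0.66, 0.78, -0.08], [-1.37, 0.87, 0.41], [4.38, 1.15, 0.7]]
2.2 -20 [[0.0, 0.94, -1.22], [-0.38, 0.47, -0.92], [4.47, 0.31, 0.44], [3.7, 0.71, 1.13]]
2.2 20 [[0.0, 0.94, -1.92], [0.38, 0.47, -2.22], [1.82, 0.31, 2.7], [2.59, 0.71, 2.01]]
2.2 40 [[0.0, 0.94, -2.27], [0.6, 0.61, -2.71], [1.55, 0.59, 2.77], [2.18, 0.9, 2.29]]
2.2 120 [[0.0, 0.94, 2.62], [0.47, 1.26, 2.4], [0.85, 1.63, 2.35], [1.24, 1.99, 2.44]]
```

A hole-up tilt with the tool pointing right and slightly back (about -115° from the forearm plane) keeps the wrist well inside its ranges. First I'll move to free space while yawing so the hole faces -100°.

```bash
python3 - <<'E'
from h import *
mv([.47,.05,.26],np.radians(80))
E
```

```text
shift [-0.0977 -0.4217 -0.9242] turn [9.701e-01 4.300e-03 4.000e-04] q [ 0.52 -0.02  1.92 -0.    1.24 -0.83]
```

Request:
play_rows([
  [30, [-0.09, -0.1, -0.1], [0.97, 0, 0]],
  [30, [-0.09, -0.15, -0.2], [0.97, 0, 0]],
  [30, [-0.098, -0.2, -0.3], [0.97, 0, 0]],
  [30, [-0.098, -0.25, -0.4], [0.97, 0, 0]],
  [30, [-0.098, -0.3, -0.5], [0.97, 0, 0]],
  [30, [-0.098, -0.35, -0.6], [0.97, 0, 0]],
  [30, [-0.098, -0.4, -0.7], [0.97, 0, 0]],
  [30, [-0.098, -0.42, -0.8], [0.97, 0, 0]],
  [30, [-0.098, -0.42, -0.92], [0.97, 0, 0]],
  [30, [-0.098, -0.42, -0.92], [0.97, 0, 0]],
])

```text
time: 11.65
eef_pos: [0.4671, 0.046, 0.2553]
tcp_rot: [-0.032, 0.708, 0.03, 0.705]
contact_force: [1.3, 0.3, -0.8]
opening: 0.42
```

```bash
python3 - <<'E'
from h import *
print(ctrl.get_state()['eef_pos'])
mv([.47,.05,.26],np.radians(80))
E
```

```text
[0.46710029 0.04601313 0.25529231]
shift [-0.0158  0.0124  0.0107] turn [ 0.167  -0.0028  0.0017] q [-0.12 -0.2   2.03 -0.    1.31 -0.2 ]
```

Request:
play_rows([
  [30, [0, 0, 0], [0.167, 0, 0]],
  [30, [0, 0, 0], [0.167, 0, 0]],
  [30, [0, 0, 0], [0.167, 0, 0]],
  [30, [0, 0, 0], [0.167, 0, 0]],
])

```text
time: 11.98
eef_pos: [0.4677, 0.0507, 0.256]
tcp_rot: [0.057, 0.706, -0.057, 0.704]
contact_force: [-0.2, 0.3, -1.1]
opening: 0.414
```

Request:
play_rows([
  [30, [0, 0, 0], [0, 0, -0.07]],
  [30, [0, 0, 0], [0, 0, -0.14]],
  [30, [0, 0, 0], [0, 0, -0.21]],
  [30, [0, 0, 0], [0, 0, -0.28]],
  [30, [0, 0, 0], [0, 0, -0.34]],
  [30, [0, 0, 0], [0, 0, -0.4]],
  [30, [0, 0, 0], [0, 0, -0.4]],
])

```text
time: 12.57
eef_pos: [0.4674, 0.0527, 0.2546]
tcp_rot: [-0.167, 0.69, -0.27, 0.651]
contact_force: [-0.7, 0.2, -1.6]
opening: 0.417
```

```bash
cat > g.py <<'E'
from plan import *
s=ctrl.get_state();d=np.radians(-100);x=np.array([np.cos(d),np.sin(d),0]);y=np.array([0,0,-1.])
Rt=np.c_[x,y,np.cross(x,y)];print(s['eef_pos'],s['contact_force'],s['opening'])
print('pred wrist',wr(Rt,s['qpos'][0],s['qpos'][1]+s['qpos'][2]))
mv(s['eef_pos'],Rt=R_.from_matrix(Rt))
E
python3 g.py
```

```text
[0.46743417 0.05273293 0.25457712] [-0.65711422  0.22012771 -1.64656393] 0.4173186434870006
pred wrist [array([-1.4326293 ,  1.91001186,  0.39583605])]
shift [0. 0. 0.] turn [ 0.0096  0.0084 -0.5984] q [ 0.19 -0.01  1.96 -0.59  1.47  0.49]
```

Request:
play_rows([
  [30, [0, 0, 0], [0, 0, -0.07]],
  [30, [0, 0, 0], [0, 0, -0.14]],
  [30, [0, 0, 0], [0, 0, -0.21]],
  [30, [0, 0, 0], [0, 0, -0.28]],
  [30, [0, 0, 0], [0, 0, -0.35]],
  [30, [0, 0, 0], [0, 0, -0.42]],
  [30, [0, 0, 0], [0, 0, -0.49]],
  [30, [0, 0, 0], [0.01, 0.008, -0.56]],
  [30, [0, 0, 0], [0.01, 0.008, -0.6]],
  [30, [0, 0, 0], [0.01, 0.008, -0.6]],
])

```text
time: 13.4
eef_pos: [0.4674, 0.0501, 0.2543]
tcp_rot: [-0.453, 0.544, -0.543, 0.452]
contact_force: [-0.5, 0.5, -1.5]
opening: 0.412
```

```bash
python3 g.py; python3 -c "
from h import *
a=snap('top')['color'];b=snap('scene')['color']
cv2.imwrite('pics/f1.png',np.vstack([a[100:330,:,::-1],b[80:400,:,::-1]]))"
```

```text
[0.46737442 0.05008366 0.25428928] [-0.54293419  0.47075367 -1.4587697 ] 0.4117563093352383
pred wrist [array([-1.20259468,  1.95522135,  0.79955233])]
shift [0. 0. 0.] turn [ 0.0012 -0.0045  0.0008] q [ 0.35  0.39  1.91 -1.2   1.96  0.8 ]
```

View pics/f1.png

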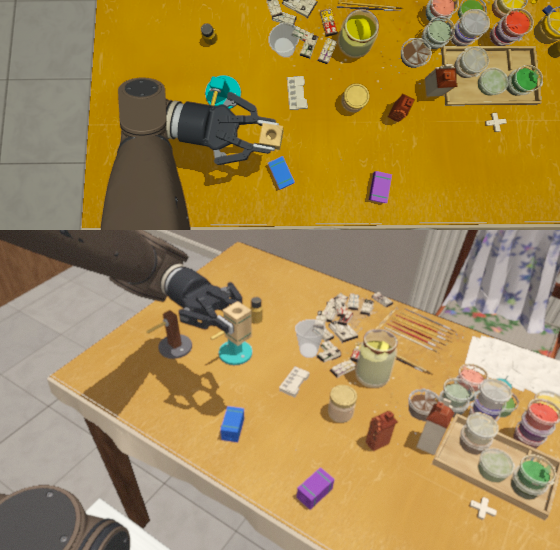

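The hole is visible in the top view at (271,133), facing straight up, and the foot is firmly held. Nothing else has moved. Lowering a little towards the height asked.

Request:
play_rows([
  [30, [0, 0.04, 0], [0, -0.004, 0]],
  [30, [0, 0.08, 0], [0, -0.004, 0]],
  [30, [0, 0.12, 0], [0, -0.004, 0]],
  [30, [0, 0.15, 0], [0, -0.004, 0]],
  [30, [0, 0.15, 0], [0, -0.004, 0]],
  [30, [0, 0.15, 0], [0, -0.004, 0]],
  [30, [0, 0.15, 0], [0, -0.004, 0]],
  [30, [0, 0.15, 0], [0, -0.004, 0]],
  [30, [0, 0.15, 0], [0, -0.004, 0]],
])

```text
time: 14.25
eef_pos: [0.4689, 0.0509, 0.2132]
tcp_rot: [0.452, -0.539, 0.544, -0.457]
contact_force: [0.2, 0.5, -1.0]
opening: 0.414
```

```bash
python3 g.py; python3 -c "
from h import *
b=snap('scene')['color'][130:230,140:300,::-1];w=snap('wrist')['color'][:,:,::-1]
b=cv2.resize(b,(480,300),interpolation=2);w=cv2.resize(w,(320,240));o=np.zeros((300,800,3),np.uint8);o[:,:480]=b;o[:240,480:]=w
cv2.imwrite('pics/f2.png',o)"
```

```text
[0.46892882 0.05092249 0.21324373] [ 0.24469299  0.4884018  -0.9963396 ] 0.413588359419404
pred wrist [array([-1.17588382,  1.93091134,  0.86896287])]
shift [0. 0. 0.] turn [-0.0058  0.0004 -0.0003] q [ 0.35  0.46  1.91 -1.18  1.93  0.88]
```

View pics/f2.png

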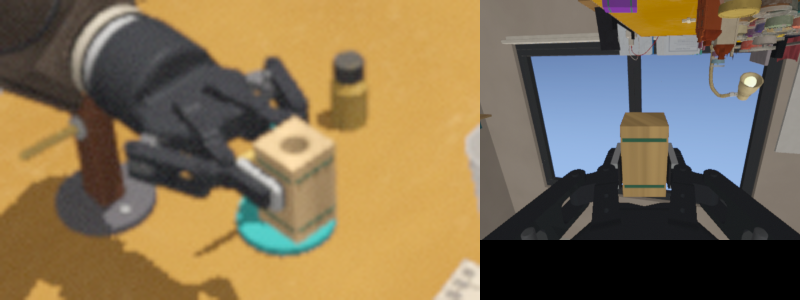

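The hole faces straight up, and the tool is within about 0.5° of the target. The foot hangs about 18 cm above the table. Handing in.

```bash
python3 -c "
from h import *
print(ctrl.sign_off())"
```

```text
the job is handed in; nothing more can be done
None
```

The hole is in the end of the foot that pointed away from the robot at the start, and the foot is now held in the gripper with that hole straight up. I tried that end first. The pin slid in about 33 mm with no contact force above the reading noise (about 1 N), then I drew it off. The solid end was never tried on the pin.

Last checks before handing in, at about 14 s of the 69 s:
- **Height:** the foot's centre is about 21 cm above the table and its underside about 18 cm, a little more than the 15 cm you asked for.
- **Angle:** the tool is within about 0.5° of the target. I saw no tilt of the foot in the jaws, but judged that from the pictures only.
- **Hole:** it shows facing up in the top and scene views.
- **Grip:** the opening is about 35 mm, which fits the 36 mm width, and the grip is set to 40 N.
- **Surroundings:** nothing else looked moved in the pictures, and no contact showed at the end. The highest force I read was about 9 N, when the fingers closed on the foot at the table.

During the approach, the pin end measured in the two views and the foot's position agreed only to about 3–4 mm. That was inside the 5 mm clearance of the hole. No check failed.

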